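# Load, close and pin a watch-case jig

## Robot

A 7-joint arm with a two-finger parallel gripper is mounted at the origin on the work surface. World frame = base frame: x ahead of the robot, y to its left, z up, the work surface at z = 0. Lengths are in m, angles in rad, forces in N, time in s.
With the tool pointing down it reaches from about 0.4 to 0.875 m from the base axis. Payload 19.3 kg.
Tool frame: the origin (TCP) lies between the finger pads; the fingertips stand 11 mm ahead of it and the grasp point (between the pads) lies 8 mm behind it; z points along the fingers, y is the line along which they close (so a half turn about z gives the same grasp; the last joint's range is limited). The gripper opens to 85 mm and grips with 20 to 120 N. Pads are 22 mm wide; open, the fingers measure 114 mm over their backs; the gripper's body (76 mm by 85 mm) begins 54 mm behind the grasp point. The pads swing forward as they close: fully open they stand 13 mm farther back than shut.
Start: joints at [1.191, 0.521, -0.036, 1.599, 0.021, 1.021, -0.113], TCP at [0.191, -0.595, 0.242] pointing down, gripper open.
Joint ranges: [-2.91, 2.91], [-0.3, 2.13], [-1.5, 1.42], [0.17, 2.43], [-1.26, 4.41], [0.16, 1.93], [-2.52, 2.52]. Speed limits (rad/s): [1.89, 1.89, 2.39, 2.39, 3.01, 3.01, 3.01].

## Interface

Orientations are given as a unit quaternion [w, x, y, z].
In Python, from bench import robot, optics, ticket, readout gives the robot as it stands. The module is installed in compiled form; this text tells all that it offers. Calls block until the motion is done:
- robot.reach(position, orientation): joint-space move of the TCP to a pose.
- robot.line_to(position, v=0.15, attitude=None, stop_force=None): straight line of the TCP; attitude=None keeps the orientation; v is the mean speed in m/s. With stop_force (N) it stops when the force on the tool has changed by that much, and returns True; else False.
- robot.movej(angles): joint-space move.
- robot.open_gripper() and robot.gripper_close(grip_force=None): open the fingers fully, or close them until they stop; grip_force is the grip in N (None keeps the last).
- robot.dwell(seconds).
- robot.ik(position, orientation): joint angles nearest the present ones, or None.
- optics.read_camera(name): name is "side" or "top"; returns the picture (384x512x3 uint8, red, green, blue); there is no depth.
- optics.get_calibration(name): a dict with "K" (3x3 intrinsics, pixels), "rvec" (rotation vector, rad) and "tvec" (3), from world to camera coordinates, as OpenCV has them. Camera axes: x right, y down, z forward; pixel columns grow to the right and rows downward; lengths in m; the calibration is good to about 2 mm. A picture is of the moment at which its call begins. get_calibration takes no time and is no camera call.
A pose or a line that the arm cannot do raises robot.MotionError and nothing moves.
- ticket.sign_off(): hands the job in; it is judged then, once.
Readings, each from a call of its own:
- readout.current_clock(): time.
- readout.current_qpos(): joint angles.
- readout.current_qvel(): joint speeds.
- readout.current_joint_efforts(): joint torques, N m.
- readout.current_tool_pos(): TCP position.
- readout.current_tool_rot(): TCP orientation.
- readout.current_contact_force(): force on the tool from outside, world axes, zero at the start.
- readout.current_moment(): the same for the moment, N m.
- readout.current_width(): opening from 0.0 (shut) to 1.0 (fully open).
- readout.current_finger_force(): force on a finger pad.
Only numpy, scipy, OpenCV 4.12 (cv2) and the standard library are available. Lean on these libraries where they do the work, as an engineer would, in place of code of your own. Each camera call takes 0.05 s, during which the arm holds its last target. There are 200 camera calls.

## Task

Lay the large watch case flat in the jig's nest and let go of it, then swing the jig's upper half shut over it, take the locking pin (the tool with the plain straight round knob) from the stand and push it down through the upper half into the post until its collar sits flat. Finish while still gripping the pin and firmly pressing it down, so that the jig is held shut; do not let go, and leave the other things on the bench where they are.

Things in the scene. Friction and masses are not known exactly. Their poses are not given: they have to be found in the camera images.
- watch: The large round steel watch case to be loaded: 40 mm diameter, 14 mm tall, black dial up, lying flat on the green mat. Origin: centre of its underside; z up. A crown 5 mm thick sticks out 5 mm at its +x side, 8 mm above the underside: grip across y, on the straight sides (vertical from 1 to 11 mm up). About 90 g.
- mat: Flat green mat, 180 x 130 x 3 mm, fixed, on one side of the jig (left or right varies). Origin: centre of its underside, x along its length. Both watch cases lie on it.
- jig: Fixed aluminium clamshell jig. Origin: on the bench under the nest's centre; x points from pin post to hinge, y along the hinge, z up. Base plate x -48 to +70, y +-50 mm, its deck 20 mm above the bench. Before it a post, x -82 to -48, y +-20 mm, 30 mm tall, with the pin hole. Hinge at x = +55 mm, lugs 41 mm tall at y = +-40 mm. The upper half (lid) is part of it.
- nest (a point): Centre of the nest's floor, 15 mm above the bench, axes as the jig's. The nest is a round black-floored recess 46 mm in diameter, 5 mm deep; a seated case has its underside at this point and stands 9 mm proud of the deck, 1 mm under the shut upper half. Crown direction does not matter.
- lid (a joint): Angle of the jig's upper half about lid_hinge, rad: 0 shut (level), 1.75 to 1.95 at the start (past upright, leaning away from the post). Stiff hinge, 0.14 N m: it stays wherever left, shut too; about 2 N at its free end moves it. When open it can be pushed over from its far side with closed fingers, then pressed down. Shut, its underside is 30 and its top 38 mm above the bench.
- lid_hinge (a point): Point on the hinge axis at its middle, 34 mm above the bench, mid-thickness of the upper half; axes as the jig's. The upper half is an aluminium plate 8 mm thick; measured from this axis it is 90 mm wide from 7 to 103 mm, with a 30 mm round window centred at 55 mm, then a tongue 40 mm wide from 103 to 137 mm with the pin hole at 120 mm.
- lid_hole (a point): Centre of the pin hole (10.5 mm diameter, chamfered) at the outer face (the top when shut) of the upper half's tongue; it moves with it. Shut, it is exactly above the post's hole.
- post_hole (a point): Centre of the mouth of the post's pin hole, at the post's top, 30 mm above the bench. 10.5 mm diameter, chamfered, right through to the bench.
- pin: Steel locking pin standing in one of the stand's three holes (which varies): the tool with a plain straight round knob, 14 mm diameter, over a collar 20 mm wide, 4 mm thick. Origin: on its axis at the collar's underside, z up; the knob is 4 to 36 mm above it. Below, a shank 8 mm thick, 34 mm long. About 60 g. Home: collar flat on the shut upper half, shank through it and 26 mm into the post.
- pin_tip (a point): Lower end of the pin's shank, on its axis, 34 mm below the origin.
- stand: Fixed dark wooden block, 160 x 60 mm, 45 mm tall, beside the jig on the side away from the mat. Origin: centre of its underside, x along its length. Three upright 12 mm holes, 41 mm deep, at x = -50, 0, +50 mm hold the locking pin and two other tools, each resting on its collar and able to wobble slightly.
- small_watch: A smaller round steel watch case, 26 mm diameter, 9 mm tall, lying dial up on the same mat, about 90 mm from the large one along the mat's x; leave alone. Origin: centre of its underside.
- punch: Steel punch with a mushroom head 30 mm wide, standing in the stand, its head ending 32 mm above the stand's top; leave alone. Origin: on its axis at the stand's top.
- key: Steel key with a flat upright paddle 30 x 5 x 22 mm on a collar, standing in the stand, its head ending 26 mm above the stand's top; leave alone. Origin: on its axis at the stand's top.
- loupe: Black eye loupe, a flaring cup 38 mm wide and 30 mm tall, standing on the bench; leave alone. Origin: centre of its underside.
- jar: Small closed glass jar, 44 mm diameter, 45 mm tall, standing beyond the jig; leave alone. Origin: centre of its underside.
- screwdriver: Screwdriver 140 mm long lying beyond the jig; leave alone. Origin: under its middle, x along it.
- tweezers: Closed steel tweezers, 130 mm long, 9 mm wide, 4 mm thick, lying flat on the bench; leave alone. Origin: under its middle, x along it.
Mind the look-alikes: they are no part of the job. What is shaped like the watch but orange or yellow is not meant.

How it is judged:
By the outcome, as a careful person would: the job done as asked, in the order asked, and still so for the second after the job is handed in, while the arm keeps its last pose, push and grip.
It also fails if it takes over 72 s, if anything falls off the work surface, if the arm or the gripper's body presses on something with over 40 N, if the wrist force passes 120 N, or if a joint passes its speed limit or range.

## Working session

There is one attempt and no reset: what is moved stays moved. The work goes in short steps, each a Python script; the robot and the scene stay as the last script left them, time stands still between calls to the robot, and variables do not carry over. Pictures are saved under pics/ and viewed, at most 10 in all, crops included, and the job is handed in when it is done.

```bash
mkdir -p pics
python3 - <<'E'
from bench import robot, optics, readout
import cv2,numpy as np
np.set_printoptions(precision=4,suppress=True)
for n in("top","side"):
    cv2.imwrite(f"pics/{n}0.png",cv2.resize(optics.read_camera(n)[:,:,::-1],(800,600),interpolation=cv2.INTER_CUBIC))
    c=optics.get_calibration(n);R=cv2.Rodrigues(np.array(c["rvec"],float))[0]
    print(n,c["K"],R,c["tvec"],"cam",-R.T@np.array(c["tvec"]).ravel())
print(readout.current_tool_rot(),readout.current_clock())
E
```

```text
top [[410.8354   0.     254.3134]
 [  0.     410.8354 193.4101]
 [  0.       0.       1.    ]] [[ 0.0081 -0.9998  0.0171]
 [-0.9855 -0.0109 -0.1695]
 [ 0.1696 -0.0155 -0.9854]] [-0.0034  0.554   1.0692] cam [0.3646 0.0192 1.1476]
side [[399.2129   0.     254.7389]
 [  0.     399.2129 186.8408]
 [  0.       0.       1.    ]] [[ 0.9889 -0.1486 -0.0032]
 [-0.0937 -0.6061 -0.7899]
 [ 0.1154  0.7814 -0.6133]] [-0.5457  0.1242  0.8253] cam [ 0.456  -0.6507  0.6024]
[-0.0005  0.988   0.1543 -0.0001] 0.1
```

View pics/top0.png

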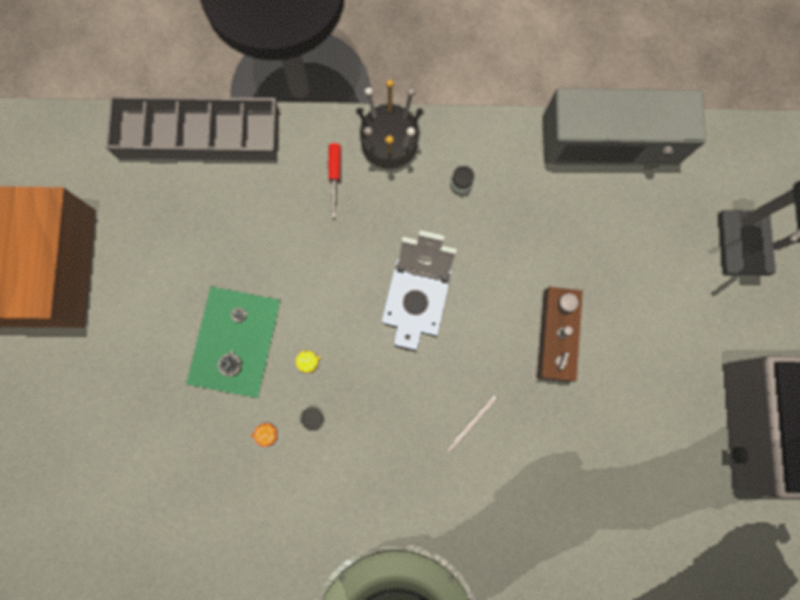

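View pics/side0.png

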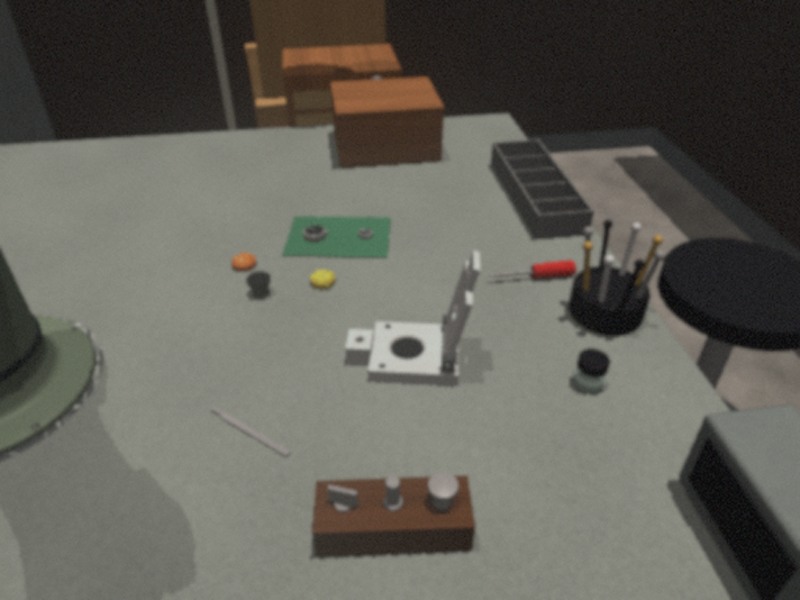

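Run:
```python
from bench import optics
import cv2,numpy as np
B={"top":[(236,145,64,80),(116,180,68,80),(338,178,46,76)],"side":[(215,155,100,90),(175,130,80,40),(195,295,115,65)]}
for n in B:
    im=np.mean([optics.read_camera(n).astype(float) for _ in range(8)],0);np.save(n+".npy",im)
    im=im[:,:,::-1].astype(np.uint8)
    tiles=[]
    for (x,y,w,h) in B[n]:
        s=7 if n=="side" else 7
        s={"top":[6,6,6],"side":[4,5,4]}[n][B[n].index((x,y,w,h))]
        t=cv2.resize(im[y:y+h,x:x+w],None,fx=s,fy=s,interpolation=cv2.INTER_CUBIC)
        # ticks every 10 px: pixel u centre at (u-x+.5)*s
        for u in range(-(-x//10)*10,x+w,10):
            p=int((u-x+.5)*s);cv2.line(t,(p,0),(p,6),(0,0,255),1);cv2.putText(t,str(u),(p-9,16),0,.32,(0,0,255),1)
        for v in range(-(-y//10)*10,y+h,10):
            p=int((v-y+.5)*s);cv2.line(t,(0,p),(6,p),(0,0,255),1);cv2.putText(t,str(v),(8,p+4),0,.32,(0,0,255),1)
        tiles.append(t)
    if n=="top":
        # widths 384,408,276 -> jig+mat in one, stand below? keep 800: jig|mat
        a=np.zeros((600,800,3),np.uint8)
        a[:480,:384]=tiles[0];a[:480,392:800]=tiles[1]
        cv2.imwrite("pics/top1.png",a); st=tiles[2]
    else:
        a=np.zeros((600,800,3),np.uint8)
        a[:360,:400]=tiles[0];a[:200,400:800]=tiles[1];
        a[362:600,:460]=tiles[2][:238]
        s2=cv2.resize(st,None,fx=.83,fy=.83);h=min(390,s2.shape[0]);a[205:205+h,500:500+s2.shape[1]]=s2[:h]
        cv2.imwrite("pics/side1.png",a)
```

```text
(no output)
```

View pics/top1.png

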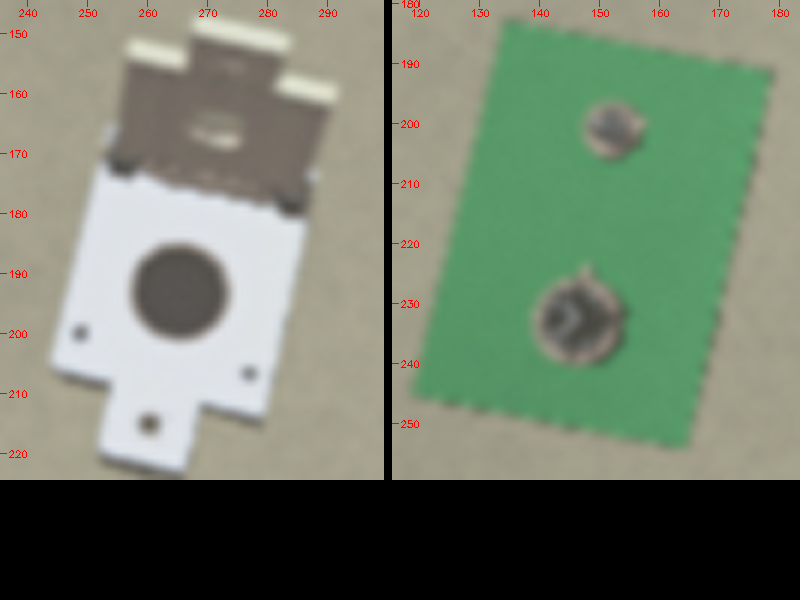

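View pics/side1.png

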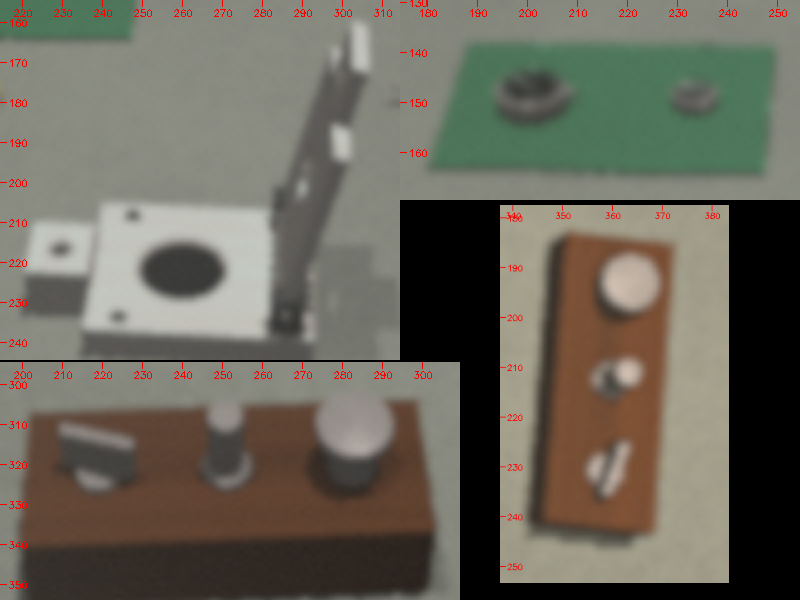

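```bash
cat > h.py <<'E'
import numpy as np,cv2
from scipy.optimize import least_squares
from bench import optics
C={n:optics.get_calibration(n) for n in("top","side")}
def proj(n,P):
    c=C[n];return cv2.projectPoints(np.atleast_2d(np.array(P,float)),np.array(c["rvec"],float),np.array(c["tvec"],float),np.array(c["K"],float),None)[0][:,0]
def cen(im,box,f):
    x,y,w,h=box;g=f(im[y:y+h,x:x+w]);vv,uu=np.mgrid[y:y+h,x:x+w]
    return np.array([(uu*g).sum(),(vv*g).sum()])/g.sum()
def loc(obs,x0=(.5,0)):
    """obs: (cam,pixel,z) -> xy"""
    f=lambda p:np.concatenate([proj(n,[p[0],p[1],z])[0]-q for n,q,z in obs])
    r=least_squares(f,x0);return r.x,r.fun
E
cat > m.py <<'E'
from h import *
np.set_printoptions(precision=4,suppress=True)
T=np.load("top.npy");S=np.load("side.npy")
dark=lambda lo,hi:(lambda a:np.clip((hi-a.mean(2))/(hi-lo),0,1))
nt=cen(T,(255,182,22,23),dark(90,200));ns=cen(S,(246,211,29,22),dark(70,170))
ht=cen(T,(257,212,7,7),dark(120,210));hs=cen(S,(226,213,8,7),dark(80,170))
print("nest",nt,ns,"hole",ht,hs)
obs=[("top",nt,(0,0,.02),2),("side",ns,(0,0,.02),2),("top",ht,(-.065,0,.03),2),("side",hs,(-.065,0,.03),2),
("top",(244.2,205.3),(-.048,.05,.02),1),("top",(279.3,214.5),(-.048,-.05,.02),1),("side",(235.3,237.3),(-.048,-.05,.02),1),("side",(240.3,205.5),(-.048,.05,.02),1)]
def jp(p,q):
    c,s=np.cos(p[2]),np.sin(p[2]);return [p[0]+c*q[0]-s*q[1],p[1]+s*q[0]+c*q[1],q[2]]
r=least_squares(lambda p:np.concatenate([(proj(n,jp(p,q))[0]-u)*w for n,u,q,w in obs]),[.55,0,0])
jig=r.x;print("jig",jig,"\n",r.fun.reshape(-1,2))
for k in("top","side"):
    rr=least_squares(lambda p:np.concatenate([(proj(n,jp(p,q))[0]-u)*w for n,u,q,w in obs if n==k]),[.55,0,0]);print(k,rr.x)
lid=lambda t:jp(jig,(.055-.137*np.cos(t),0,.034+.137*np.sin(t)))
for t in(1.75,1.8,1.85,1.9,1.95):print(t,proj("top",lid(t))[0],proj("side",lid(t))[0])
def ng(a): return np.clip((35-(a[...,1]-a[...,0]))/25,0,1) # non-green
wt=cen(T,(136,227,20,16),ng);ws=cen(S,(192,141,18,15),ng)
print("watch px",wt,ws)
for o in([("top",wt,.012)],[("side",ws,.011)],[("top",wt,.012),("side",ws,.011)]):print(loc(o))
print("crown",loc([("top",(148,224.3),.011)])[0])
a=[("top",(363.2,211.0),.081),("side",(250.75,307.75),.081)]
for o in(a[:1],a[1:],a):print("pin",loc(o))
b=[("side",(251.0,323.0),.049)];print("collar",loc(b))
print("mat dir",loc([("top",(132.7,182.5),.003)])[0]-loc([("top",(118.3,245.5),.003)])[0])
for n in((351,183,.045),(373,186,.045),(368,243,.045)):print("stand",loc([("top",n[:2],n[2])])[0])
E
python3 m.py
```

```text
nest [265.4703 193.1551] [260.1564 222.1444] hole [260.4396 215.2347] [229.7196 216.8455]
jig [ 0.5592 -0.0307 -0.2301] 
 [[ 0.7752  0.3969]
 [ 0.209  -0.8404]
 [ 0.1771  0.4689]
 [ 0.3443 -0.3621]
 [ 0.0996  0.3881]
 [ 0.1299 -0.2695]
 [-0.1356 -0.2022]
 [ 0.1863 -0.0572]]
top [ 0.5598 -0.03   -0.2283]
side [ 0.5589 -0.0315 -0.2315]
1.75 [276.0238 152.2388] [302.4517 166.1627]
1.8 [276.6018 149.8354] [305.9512 166.9183]
1.85 [277.1602 147.511 ] [309.3916 167.8153]
1.9 [277.6971 145.2728] [312.7615 168.8501]
1.95 [278.2111 143.1276] [316.0501 170.0191]
watch px [146.6659 233.3065] [200.9483 149.0348]
(array([0.4456, 0.2962]), array([-0.,  0.]))
(array([0.4462, 0.2933]), array([-0.,  0.]))
(array([0.4459, 0.2956]), array([ 0.2262, -0.0935, -0.1397, -0.4162]))
crown [0.4705 0.294 ]
pin (array([ 0.5045, -0.284 ]), array([0., 0.]))
pin (array([ 0.5032, -0.2841]), array([0., 0.]))
pin (array([ 0.5036, -0.2841]), array([ 0.0273,  0.3594,  0.2036, -0.0555]))
collar (array([ 0.5026, -0.2895]), array([0., 0.]))
mat dir [ 0.177  -0.0292]
stand [ 0.5864 -0.2635]
stand [ 0.5787 -0.3239]
stand [ 0.4229 -0.304 ]
```

```bash
cat >> h.py <<'E'
from bench import robot,readout
np.set_printoptions(precision=4,suppress=True)
def q(yaw): return [0.0,float(np.cos(yaw/2)),float(np.sin(yaw/2)),0.0]
JIG=np.array([.5593,-.0306,-.230]);W=np.array([.4458,.2952]);PIN=np.array([.5036,-.2841])
def J(x,y,z):
    c,s=np.cos(JIG[2]),np.sin(JIG[2]);return [float(JIG[0]+c*x-s*y),float(JIG[1]+s*x+c*y),float(z)]
def stat(): print("t",readout.current_clock(),"pos",readout.current_tool_pos(),"F",readout.current_contact_force(),"w",readout.current_width(),"ff",readout.current_finger_force())
def pics(name):
    for n in("top","side"):
        im=np.mean([optics.read_camera(n).astype(float) for _ in range(4)],0);np.save(f"{n}_{name}.npy",im)
        yield im.astype(np.uint8)[:,:,::-1]
E
python3 - <<'E'
from h import *
print(robot.ik([*W,.25],q(-.1)),robot.ik(J(0,0,.25),q(-.23)),robot.ik(J(.14,0,.14),q(-.23)),robot.ik([*PIN,.064],q(-.128)))
robot.reach([*W,.20],q(-.1)); stat()
robot.line_to([*W,.05],v=.2)
robot.line_to([*W,.0185],v=.08,stop_force=8);stat()
robot.gripper_close(40);stat()
robot.line_to([*W,.10],v=.2);stat()
p=list(pics("w"));a=np.hstack([cv2.resize(p[0][150:290,70:210],(400,400)),cv2.resize(p[1][70:190,140:260],(400,400))]);cv2.imwrite("pics/w.png",a)
E
```

```text
[-0.9831  0.3909  0.3819  1.845  -0.1769  0.9389 -2.1932] [ 0.1386  0.4189 -0.2564  1.756   0.1243  0.9825 -1.9665] [ 0.0383  0.7454 -0.0555  1.4667  0.047   0.9307 -1.8314] [ 0.4154  0.6915 -0.0061  1.8504  0.0069  0.5996 -1.2937]
t 4.1417 pos [0.4462 0.2946 0.2   ] F [-0.9201 -0.8559 -0.2279] w 0.9995282224018022 ff 0.0
t 5.5833 pos [0.4457 0.295  0.0182] F [0.0693 0.0232 0.0993] w 0.9997988130881558 ff 0.0
t 6.1083 pos [0.446  0.2953 0.0191] F [-2.5557 -1.9067 12.6734] w 0.4386116236375204 ff 38.62108413130045
t 6.6667 pos [0.4457 0.2953 0.1002] F [-0.679  -0.4144 -1.7932] w 0.43785843179970746 ff 40.18079864792526
```

View pics/w.png

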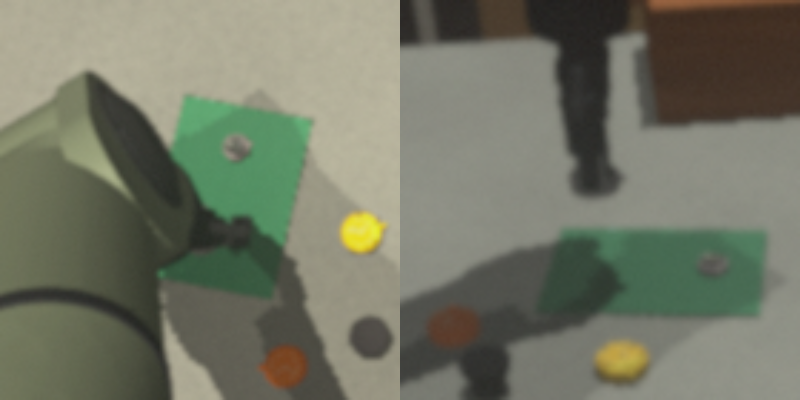

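Run:
```python
from h import *
robot.line_to([*W,.20],v=.25)
robot.reach(J(0,0,.15),q(JIG[2]));stat()
robot.line_to(J(0,0,.045),v=.15)
print(robot.line_to(J(0,0,.0285),v=.03,stop_force=5));stat()
robot.open_gripper();stat()
robot.line_to(J(0,0,.25),v=.25)
robot.line_to(J(-.02,.20,.25),v=.3)
p=list(pics("n"));a=np.hstack([cv2.resize(p[0][140:240,220:320],(400,400),interpolation=2),cv2.resize(p[1][150:250,210:310],(400,400),interpolation=2)]);cv2.imwrite("pics/n.png",a);stat()
```

```text
t 8.925 pos [ 0.5593 -0.029   0.1499] F [ 0.1127  0.0191 -0.5559] w 0.43548522330546974 ff 40.22056940943003
True
t 10.2583 pos [ 0.5595 -0.0306  0.031 ] F [-1.1742 -0.0864  8.8238] w 0.4342264241522879 ff 42.50532497651875
t 10.7917 pos [ 0.5591 -0.0305  0.0309] F [0.1999 1.1721 0.1781] w 0.997069806062756 ff 0.0
t 13.0333 pos [0.5855 0.1682 0.2501] F [0.4827 0.1362 0.7485] w 0.999912285019982 ff 0.0
```

View pics/n.png

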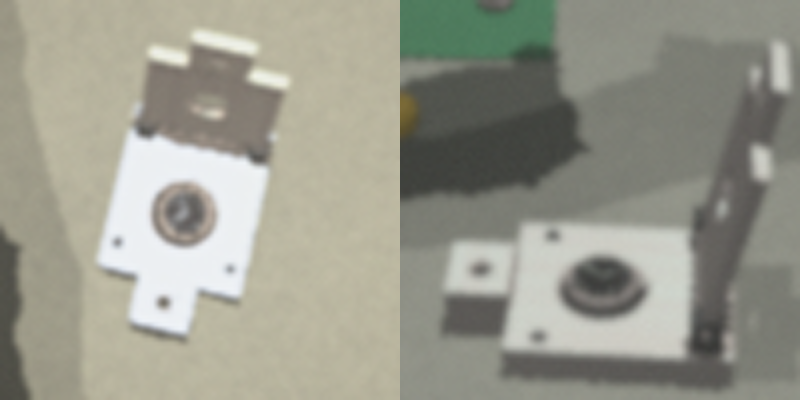

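Run:
```python
from h import *
robot.gripper_close(40)
robot.line_to(J(.145,0,.25),v=.3)
robot.line_to(J(.145,0,.142),v=.2);stat()
print(robot.line_to(J(.072,0,.142),v=.1,stop_force=20));stat()
r=.095
for th in np.radians([82,74,66,58,50,42,34,26,18,11,5]):
    x=.055-r*np.cos(th)+.004*np.sin(th);z=.034+r*np.sin(th)+.004*np.cos(th)
    if robot.line_to(J(x+.011,0,z+.011),v=.1,stop_force=20): print("stop",th);stat();break
else:
    print(robot.line_to(J(.055-r+.011,0,.044),v=.03,stop_force=10));stat()
```

```text
t 15.5083 pos [ 0.701  -0.0632  0.1433] F [-0.0293 -0.7244  0.1711] w 0.003892281269335486 ff 0.0
False
t 16.3917 pos [ 0.6303 -0.0471  0.1429] F [-0.7984 -0.4571  9.3793] w -0.0002794978376502266 ff 0.0
True
t 19.85 pos [ 0.5318 -0.0241  0.0488] F [-4.5864  0.8434 19.5284] w -0.000438071168341351 ff 9.231895606499165
```

Run:
```python
from h import *
p=J(-.03,0,.2);robot.line_to(p,v=.25)
robot.open_gripper()
robot.reach([*PIN,.20],q(-.128))
p=list(pics("l"));a=np.hstack([cv2.resize(p[0][160:240,230:310],(400,400),interpolation=2),cv2.resize(p[1][190:350,170:330],(400,400),interpolation=2)]);cv2.imwrite("pics/l.png",a);stat()
T=np.load("top_l.npy")
f=lambda a:np.clip((210-a.mean(2))/90,0,1)
c=cen(T,(257,210,7,8),f);print("hole top",c,loc([("top",c,.038)])[0],"pred",J(-.065,0,.038),proj("top",J(-.065,0,.038)),proj("side",J(-.065,0,.038)))
```

```text
t 22.8167 pos [ 0.5038 -0.2837  0.2   ] F [ 0.0161 -0.825   0.5176] w 0.9979187360494975 ff 0.0
hole top [260.4167 214.7493] [ 0.497  -0.0153] pred [0.49601168432465065, -0.01578146097021275, 0.038] [[260.5962 215.106 ]] [[229.7575 213.8335]]
```

View pics/l.png

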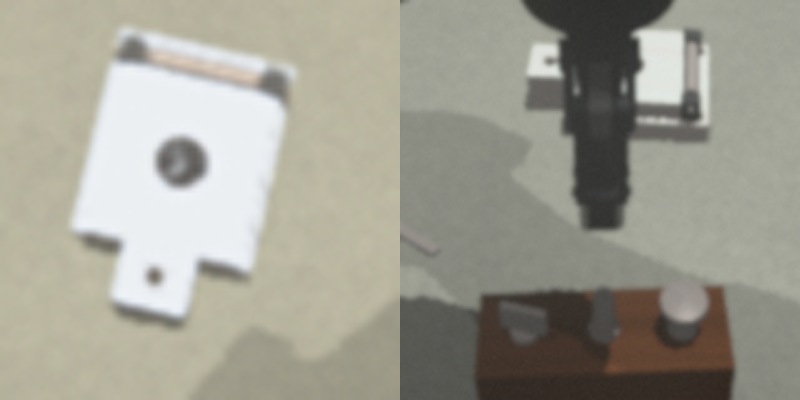

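Run:
```python
from h import *
robot.line_to([*PIN,.10],v=.2)
print(robot.line_to([*PIN,.065],v=.06,stop_force=8))
robot.gripper_close(80);stat()
robot.line_to([*PIN,.16],v=.12);stat()
robot.line_to([.4962,-.0157,.16],v=.25,attitude=q(JIG[2]))
robot.line_to([.4962,-.0157,.105],v=.15)
robot.dwell(.2);stat()
s=robot.line_to([.4962,-.0157,.056],v=.03,stop_force=8);print(s);stat()
p=list(pics("p"));cv2.imwrite("pics/p.png",cv2.resize(p[1][120:340,170:330],(436,600),interpolation=2))
```

```text
False
t 24.875 pos [ 0.5037 -0.2841  0.0652] F [-1.7968  0.7931  4.9405] w 0.13169227374118186 ff 77.98340320587158
t 25.8167 pos [ 0.5033 -0.2839  0.1593] F [ 0.0397  0.134  -0.6542] w 0.1361582501039008 ff 77.96769618988037
t 27.7583 pos [ 0.4967 -0.0158  0.1059] F [-0.0125 -0.2323 -0.7226] w 0.13520870631147272 ff 77.96984195709229
True
t 29.2 pos [ 0.4962 -0.0157  0.0579] F [-1.3586  1.1648 13.5857] w 0.1366614497726849 ff 79.75420117378235
```

View pics/p.png

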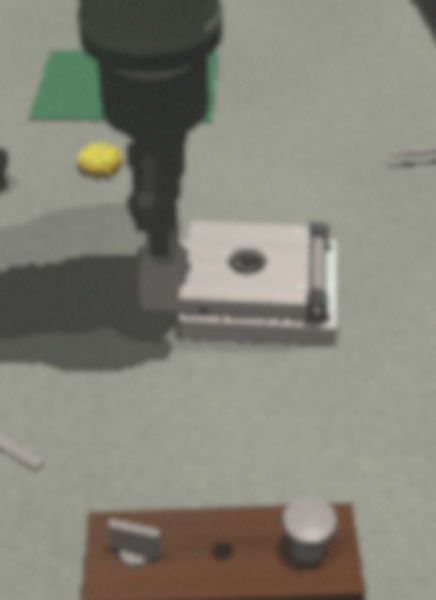

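The pin is home: TCP is at 0.0579, against 0.058 expected, and its stand hole is empty. Next I press it down firmly and hand in.

Run:
```python
from h import *
from bench import ticket
robot.gripper_close(115);stat()
p=readout.current_tool_pos()
print(robot.line_to([.4962,-.0157,float(p[2])-.006],v=.01,stop_force=25));stat()
robot.dwell(.7);stat()
F=readout.current_contact_force()[2]
if 20<F<70: ticket.sign_off();print("signed")
```

```text
t 29.8167 pos [ 0.4962 -0.0157  0.058 ] F [-2.5336  0.6199 13.7451] w 0.1248433475747275 ff 112.4789035320282
True
t 30.1 pos [ 0.4963 -0.0157  0.0578] F [-5.3783  0.5177 24.2164] w 0.1209238041852374 ff 114.47802186012268
t 30.8 pos [ 0.4963 -0.0157  0.0579] F [-5.5726  0.0586 22.3645] w 0.12563149386129482 ff 114.28947687149048
the job is handed in; nothing more can be done
signed
```

The job is handed in at about 31 s: the large watch case lies in the nest, the jig is shut, and the pin is home with its collar down on the upper half, still gripped and pressed down with about 22 N.

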